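Plug-gauge the objective collars and seat the sound one

TASK

Only one of the three adapter collars in the black rack has a good bore; the other two are tight inside. Find it by trying the steel plug gauge in the collars as they stand, gently, without forcing the gauge where it stops: in the sound one it goes fully home. Then put the sound collar fully down over the spigot of the green base, leave the tight ones in their recesses, and have the gauge back fully home in its blue stand. Drop nothing and leave everything else where it is.

Things in the scene. Friction and masses are not known exactly. Their poses are not given: they have to be found in the camera images.
- gauge: steel plug gauge, 0.15 kg, upright in its stand. Origin: centre of the pin's lower end, z up to the handle. Pin 20 mm diameter, z 0-34 mm, 1 mm chamfer; shoulder disc 32 mm diameter, z 34-39; dark round handle 22 mm diameter, z 39-109, green band. Fully home in a sound collar the shoulder meets the collar's top and the pin ends 2 mm above the collar's underside.
- stand: blue block, 70 x 70 mm and 45 mm high, fixed to the table, with a 24 mm upright blind hole, 40 mm deep, in the middle of its top (2 mm chamfer). Origin: centre of its underside. The gauge's home: pin in the hole, shoulder resting on the block's top, so that the gauge's origin is 11 mm above this one.
- rack: grey base 100 x 300 mm (x, y), fixed to the table, carrying on springs a black plate 90 x 290 mm, top at 24 mm. Origin: centre of the base's underside. Round recesses 55 mm wide, 4 mm deep on the y axis at y = -95, 0, +95 mm; a collar stands in each, its underside 20 mm above this origin. Pushed down by over 2 to 6 N the plate sinks straight down, 4 N per mm, 8 mm at most, and springs back.
- seat: green square base 110 x 110 mm, 10 mm thick, fixed to the table, with an upright steel spigot in its middle: 20 mm diameter, standing 24 mm above the base, its top 4 mm tapered to 14 mm diameter. Origin: centre of the base's underside. A sound collar slides down over the spigot until its underside rests on the base, its origin 10 mm above this one.
- collar_a: round aluminium collar, 50 mm outside, 36 mm high, 0.11-0.22 kg, upright in a rack recess (which one varies; it can shift 2 mm there). Origin: centre of underside, z up the bore. All three look alike, bore black, mouth 22 mm. In one, the sound one (not told which), the bore is 22 mm throughout; in two it narrows to 15 mm from 14 mm below the mouth down: the gauge stops there.
- collar_b: round aluminium collar, 50 mm outside, 36 mm high, 0.11-0.22 kg, upright in a rack recess (which one varies; it can shift 2 mm there). Origin: centre of underside, z up the bore. All three look alike, bore black, mouth 22 mm. In one, the sound one (not told which), the bore is 22 mm throughout; in two it narrows to 15 mm from 14 mm below the mouth down: the gauge stops there.
- collar_c: round aluminium collar, 50 mm outside, 36 mm high, 0.11-0.22 kg, upright in a rack recess (which one varies; it can shift 2 mm there). Origin: centre of underside, z up the bore. All three look alike, bore black, mouth 22 mm. In one, the sound one (not told which), the bore is 22 mm throughout; in two it narrows to 15 mm from 14 mm below the mouth down: the gauge stops there.
- objective_yellow: microscope objective with yellow rings, steel, 27 mm diameter, 49 mm tall, standing; origin at the centre of its underside. A bystander: leave it alone.
- objective_red: microscope objective with red rings, steel, 27 mm diameter, 49 mm tall, standing; origin at the centre of its underside. A bystander: leave it alone.
- eyepiece: black eyepiece, 34 mm diameter, 54 mm tall, standing; origin at the centre of its underside. A bystander: leave it alone.
- oil: small amber bottle with black cap, 28 mm diameter, 60 mm tall; origin at the centre of its underside. A bystander: leave it alone.
- screwdriver: screwdriver, 150 mm long, lying along its x; origin under its middle. A bystander: leave it alone.
- dish: shallow white dish, 90 mm wide, 16 mm high; origin at the centre of its underside. A bystander: leave it alone.
Not all that is in view belongs to the job. Leave any brown or pink look-alike of the collar_b alone.

How it is judged:
By the outcome, as a careful person would: the job done as asked, in the order asked, and still so for the second after the job is handed in, with the robot touching nothing.
It also fails if it takes over 72 s, if anything falls off the work surface, if the arm or the gripper's body presses on something with over 40 N, if the wrist force passes 120 N, or if a joint passes its speed limit or range.

ROBOT

A 7-joint arm with a two-finger parallel gripper is mounted at the origin on the work surface. World frame = base frame: x ahead of the robot, y to its left, z up, the work surface at z = 0. Lengths are in m, angles in rad, forces in N, time in s.
With the tool pointing down it reaches from about 0.4 to 0.9 m from the base axis. Payload 5.5 kg.
Tool frame: the origin (TCP) lies on the centre line of the jaws, within the pads' length; the fingertips stand 8 mm ahead of it and the grasp point (between the pads) lies 11 mm behind it (ctrl.nose_length is the distance from the TCP to the fingertips, in m); z points along the fingers, y is the direction in which the jaws open and shut (so a half turn about z gives the same grasp; the last joint's range is limited). The gripper opens to 85 mm and grips with 20 to 120 N. Pads are 22 mm wide; open, the fingers measure 114 mm over their backs; the gripper's body (76 mm by 85 mm) begins 54 mm behind the grasp point. The pads swing forward as they close: fully open they stand 13 mm farther back than shut.
Start: joints at [-1.069, 0.501, -0.427, 1.55, 0.221, 1.138, -0.21], TCP at [0.154, 0.632, 0.213] pointing down, gripper open.
Joint ranges: [-2.88, 2.88], [-0.31, 2.03], [-1.54, 1.56], [0.2, 2.42], [-1.41, 4.55], [0.19, 2.02], [-2.57, 2.57]. Speed limits (rad/s): [2.57, 2.57, 3.14, 3.14, 3.14, 3.14, 3.14].

INTERFACE

Orientations are given as a unit quaternion [w, x, y, z].
In Python, from cell import ctrl, vision, job gives the robot as it stands. The module is installed in compiled form; this text tells all that it offers.
- The arm moves only by the shell command python3 -m jog 'ROWS' [FORCE]. ROWS is JSON, a list of rows, each an object with "grip": the gripper's target within -1 to 1 (shut at 1, half-way at 0, fully open at -1); "xyz": the shift along the tool's x, y, z scaled (see below), a list of three; "spin": the turn about the tool's z scaled (see below). In form: [{"grip": grip, "xyz": [x, y, z], "spin": spin}, ...]. A call has exactly 10 rows; each row is the pose to reach, as a shift and turn from the pose commanded when the call began, along the tool's axes at that moment; what a row does not reach only later rows make up. The controller multiplies each number of a shift by 0.1 m and each number of a turn by pi/2 rad. A row lasts 1/12 s, in which the tool goes at most 41.7 mm and 7.16 degrees, less where a joint would pass 70% of its speed; a pose out of reach is approached as far as the arm can. A call with a number of a shift or a turn outside -1 to 1 is refused whole. A call with a gripper value outside its range is refused whole. The fingers move at their own pace and stop on an object; FORCE is the grip in N (left out, the last holds). Time passes only in rows, so rows that repeat a pose let the fingers close, or fill a call up. It gives the time, the measured TCP pose, the force and the opening at its end, in the units of the state.
- ctrl.get_obs(): the state, without advancing time (a new reading comes with each control period).
- vision.camera(name): name is "scene" or "side" or "wrist"; returns a dict with "frame" (480x640x3 uint8, red, green, blue), "z_map" (480x640 float32, m along the optical axis (not along the pixel's ray), 0 where there is no reading), "K" (3x3 intrinsics, pixels), "R" (3x3) and "t" (3): a world point X has camera coordinates R X + t; the wrist camera has in their place "mount" (4x4, takes a point from camera to tool coordinates, whose origin is the TCP and whose axes are the flange's). Camera axes: x right, y down, z forward; pixel columns grow to the right and rows downward; lengths in m; the calibration is good to about 2 mm. A picture is of the moment at which its call begins: read the wrist's pose just before it.
- job.hand_in(): hands the job in, once; it reports no verdict.
The state is a dict: "clock": time; "q": joint angles; "joint_velocities": joint speeds; "joint_torque": joint torques, N m; "tool_pos": TCP position; "eef_rot": TCP orientation; "force": force on the tool from outside, world axes, zero at the start; "torque": the same for the moment, N m; "opening": finger opening in m.
Only numpy, scipy, OpenCV 4.12 (cv2) and the standard library are available. Lean on these libraries where they do the work, as an engineer would, in place of code of your own. Each camera call takes 0.05 s, during which the arm holds its last target. There are 200 camera calls.

## Working session

There is one attempt and no reset: what is moved stays moved. The work goes in short steps, Python scripts to look and compute and a shell command to move; the robot and the scene stay as the last step left them, time stands still between calls to the robot, and variables do not carry over. Pictures are saved under pics/ and viewed, about 8 in all and at most 12, crops included, and the job is handed in when it is done.

```bash
mkdir -p pics; ls; python3 - <<'E'
from cell import ctrl, vision
import cv2,numpy as np,pickle
o=ctrl.get_obs();print({k:np.round(v,3) for k,v in o.items()},ctrl.nose_length)
d={}
for n in("scene","side"):
    c=vision.camera(n);d[n]=c
    cv2.imwrite(f"pics/{n}.png",c["frame"][:,:,::-1]);print(n,c["K"].round(1).tolist(),c["R"].round(3).tolist(),c["t"].round(3))
pickle.dump(d,open("d.pkl","wb"))
E
```

```text
pics
{'clock': np.float64(0.0), 'q': array([-1.069,  0.502, -0.427,  1.551,  0.221,  1.138, -0.21 ]), 'joint_velocities': array([-0.001,  0.001, -0.   ,  0.002,  0.001,  0.001,  0.   ]), 'joint_torque': array([-1.0000e-03, -5.6948e+01, -5.8170e+00, -2.8094e+01,  1.1000e-02,
        1.2000e-02, -0.0000e+00]), 'tool_pos': array([0.154, 0.631, 0.212]), 'eef_rot': array([-0.   ,  0.119,  0.993, -0.001]), 'force': array([ 0.366, -0.367, -0.107]), 'torque': array([-0.028,  0.019, -0.022]), 'opening': np.float64(0.085)} 0.008
scene [[464.3, 0.0, 311.6], [0.0, 464.3, 232.2], [0.0, 0.0, 1.0]] [[-0.19, 0.982, -0.017], [0.554, 0.093, -0.827], [-0.81, -0.166, -0.562]] [ 0.122 -0.275  1.449]
side [[544.5, 0.0, 319.3], [0.0, 544.5, 234.6], [0.0, 0.0, 1.0]] [[0.938, -0.346, 0.022], [-0.21, -0.617, -0.758], [0.276, 0.707, -0.651]] [-0.535  0.155  1.023]
```

View pics/scene.png

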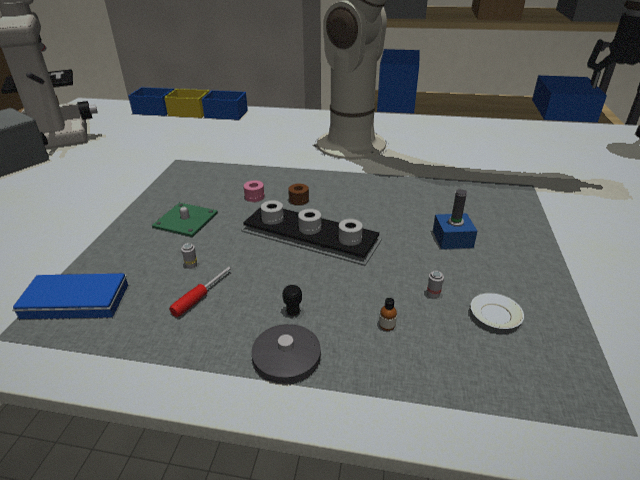

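View pics/side.png

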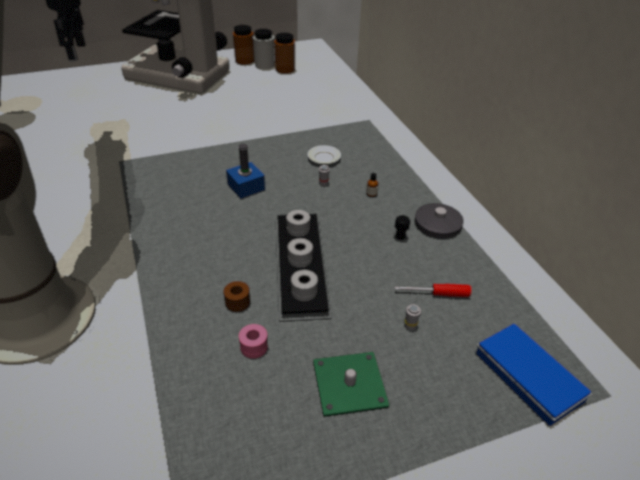

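The scene view shows the collars at (272,206), (310,214) and (351,226), the gauge top at (460,192) and the spigot top at (184,208). The side view shows the collars at (298,217), (300,246) and (305,279), the gauge top at (243,147) and the spigot at (350,374). The pink and brown rings are decoys.

```bash
cat > h.py <<'E'
import numpy as np,cv2
from scipy.spatial.transform import Rotation as Ro
def world(c,u,v,z,R=None,t=None):
    R=c["R"] if R is None else R; t=c["t"] if t is None else t
    o=-R.T@t; r=R.T@np.linalg.solve(c["K"],[u,v,1.]); return o+r*(z-o[2])/r[2]
def wristRt(c,o):
    q=o["eef_rot"]; T=np.eye(4);T[:3,:3]=Ro.from_quat([q[1],q[2],q[3],q[0]]).as_matrix();T[:3,3]=o["tool_pos"]
    M=T@c["mount"]; return M[:3,:3].T,-M[:3,:3].T@M[:3,3]
def totool(o,d):  # world delta -> tool axes
    q=o["eef_rot"]; return Ro.from_quat([q[1],q[2],q[3],q[0]]).inv().apply(d)
E
python3 - <<'E'
from h import *
import pickle
d=pickle.load(open("d.pkl","rb"))
P={"scene":[("c-",272,206,.056),("c0",310,214,.056),("c+",351,226,.056),("gauge",460,192,.12),("spig",184,208,.034)],
"side":[("c+",298,217,.056),("c0",300,246,.056),("c-",305,279,.056),("gauge",243,147,.12),("spig",350,374,.034)]}
for n in P:
    c=d[n]
    for k,u,v,z in P[n]:
        print(n,k,world(c,u,v,z).round(4))
# rack plate top: orientation from depth: black points near z=.024
c=d["side"];Z=c["z_map"];vv,uu=np.mgrid[:480,:640]
X=np.stack([uu,vv,np.ones_like(uu)],-1)@np.linalg.inv(c["K"]).T*Z[...,None]
W=(X-c["t"])@c["R"]
for nm,zlo,zhi,x0,x1,y0,y1 in [("plate",.018,.030,.4,.75,-.2,.3),("coltops",.052,.060,.4,.75,-.2,.3),("seat",.006,.014,.3,.8,-.5,-.1),("stand",.041,.049,.3,.8,.1,.5),("gtop",.11,.13,.3,.8,.1,.5)]:
    m=(Z>0)&(W[...,2]>zlo)&(W[...,2]<zhi)&(W[...,0]>x0)&(W[...,0]<x1)&(W[...,1]>y0)&(W[...,1]<y1)
    p=W[m][:,:2]; 
    if len(p)>5:
        r=cv2.minAreaRect((p*1000).astype(np.float32));print(nm,len(p),p.mean(0).round(3),r)
E
```

```text
scene c- [ 0.4948 -0.1177  0.056 ]
scene c0 [ 0.514  -0.0275  0.056 ]
scene c+ [0.5463 0.0655 0.056 ]
scene gauge [0.4816 0.2784 0.12  ]
scene spig [ 0.5016 -0.3285  0.034 ]
side c+ [0.5414 0.0598 0.056 ]
side c0 [ 0.5154 -0.0306  0.056 ]
side c- [ 0.4942 -0.1228  0.056 ]
side gauge [0.4776 0.2719 0.12  ]
side spig [ 0.4998 -0.3349  0.034 ]
plate 2997 [ 0.513 -0.042] ((593.48828125, 49.47520446777344), (496.802734375, 314.8969421386719), 89.6557846069336)
coltops 930 [ 0.516 -0.033] ((607.2487182617188, 69.32289123535156), (283.17950439453125, 428.02191162109375), 0.7684708833694458)
seat 4234 [ 0.518 -0.324] ((570.085693359375, -267.0814514160156), (296.8186340332031, 538.8211669921875), 69.67616271972656)
stand 478 [0.509 0.262] ((607.6732788085938, 240.06298828125), (93.85396575927734, 362.5158386230469), 73.4139633178711)
gtop 67 [0.478 0.275] ((478.4060363769531, 276.3698425292969), (21.219940185546875, 20.710783004760742), 5.41243314743042)
```

```bash
python3 -m jog '[{"grip":-1,"xyz":[-0.4,-0.3,0],"spin":0},{"grip":-1,"xyz":[-0.7,-0.5,0],"spin":0},{"grip":-1,"xyz":[-1,-0.7,0],"spin":0},{"grip":-1,"xyz":[-1,-0.7,0],"spin":0},{"grip":-1,"xyz":[-1,-0.7,0],"spin":0},{"grip":-1,"xyz":[-1,-0.7,0],"spin":0},{"grip":-1,"xyz":[-1,-0.7,0],"spin":0},{"grip":-1,"xyz":[-1,-0.7,0],"spin":0},{"grip":-1,"xyz":[-1,-0.7,0],"spin":0},{"grip":-1,"xyz":[-1,-0.7,0],"spin":0}]'
python3 -m jog '[{"grip":-1,"xyz":[-1,-0.7,-0.2],"spin":0},{"grip":-1,"xyz":[-1,-0.7,-0.2],"spin":0},{"grip":-1,"xyz":[-1,-0.7,-0.2],"spin":0},{"grip":-1,"xyz":[-1,-0.7,-0.2],"spin":0},{"grip":-1,"xyz":[-1,-0.7,-0.2],"spin":0},{"grip":-1,"xyz":[-1,-0.7,-0.2],"spin":0},{"grip":-1,"xyz":[-1,-0.7,-0.2],"spin":0},{"grip":-1,"xyz":[-1,-0.7,-0.2],"spin":0},{"grip":-1,"xyz":[-1,-0.7,-0.2],"spin":0},{"grip":-1,"xyz":[-1,-0.7,-0.2],"spin":0}]'
python3 -m jog '[{"grip":-1,"xyz":[-1,-0.7,0],"spin":0},{"grip":-1,"xyz":[-1,-0.7,0],"spin":0},{"grip":-1,"xyz":[-1,-0.7,0],"spin":0},{"grip":-1,"xyz":[-1,-0.7,0],"spin":0},{"grip":-1,"xyz":[-1,-0.7,0],"spin":0},{"grip":-1,"xyz":[-1,-0.7,0],"spin":0},{"grip":-1,"xyz":[-1,-0.7,0],"spin":0},{"grip":-1,"xyz":[-1,-0.7,0],"spin":0},{"grip":-1,"xyz":[-1,-0.7,0],"spin":0},{"grip":-1,"xyz":[-1,-0.7,0],"spin":0}]'
cat > look.py <<'E'
import sys,pickle
from h import *
from cell import ctrl,vision
n=sys.argv[1]; o=ctrl.get_obs(); c=vision.camera("wrist"); pickle.dump((o,c),open(n+".pkl","wb"))
cv2.imwrite(f"pics/{n}.png",c["frame"][:,:,::-1]); print(round(float(o["clock"]),2),o["tool_pos"].round(4),o["eef_rot"].round(4),o["force"].round(1))
R,t=wristRt(c,o);print("cam at",(-R.T@t).round(3),c["mount"].round(3).tolist(),c["K"].round(1).tolist())
E
python3 look.py w1
```

```text
clock: 0.93
tool_pos: [0.2333, 0.5405, 0.2128]
eef_rot: [-0.0, 0.118, 0.993, 0.0]
force: [0.1, -0.2, 0.6]
opening: 0.0855
clock: 1.77
tool_pos: [0.314, 0.4489, 0.2327]
eef_rot: [-0.0, 0.118, 0.993, -0.0]
force: [0.0, -1.1, -0.8]
opening: 0.0853
clock: 2.6
tool_pos: [0.3948, 0.3574, 0.2329]
eef_rot: [-0.0, 0.118, 0.993, 0.0]
force: [0.0, 0.2, -0.5]
opening: 0.0856
2.6 [0.3948 0.3574 0.2329] [-1.000e-04  1.182e-01  9.930e-01  1.000e-04] [ 0.   0.2 -0.5]
cam at [0.314 0.376 0.393] [[0.001, -0.948, -0.319, 0.083], [1.0, 0.001, 0.0, -0.001], [0.0, -0.319, 0.948, -0.16], [0.0, 0.0, 0.0, 1.0]] [[355.3, 0.0, 320.9], [0.0, 355.3, 237.0], [0.0, 0.0, 1.0]]
```

View pics/w1.png

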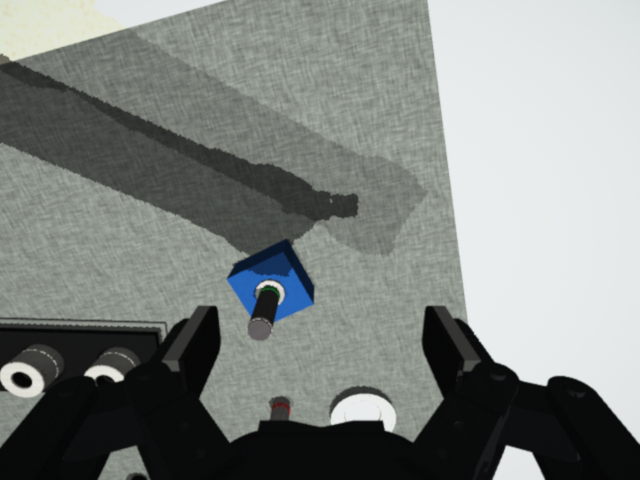

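Wrist view: gauge handle top at about (261,329), shoulder disc at (270,292), with the stand clear around it.

```bash
python3 - <<'E'
from h import *
import pickle
o,c=pickle.load(open("w1.pkl","rb"));R,t=wristRt(c,o)
for k,u,v,z in[("top",261,329,.12),("shoulder",270,291,.05)]:
    w=world(c,u,v,z,R,t);print(k,w.round(4),totool(o,w-o["tool_pos"]).round(4))
im=c["frame"][270:350,220:320,::-1];cv2.imwrite("pics/w1c.png",cv2.resize(im,None,fx=7,fy=7,interpolation=cv2.INTER_CUBIC))
E
```

```text
top [0.4747 0.2831 0.12  ] [-0.0951 -0.0535  0.1129]
shoulder [0.4729 0.282  0.05  ] [-0.0936 -0.055   0.1829]
```

View pics/w1c.png

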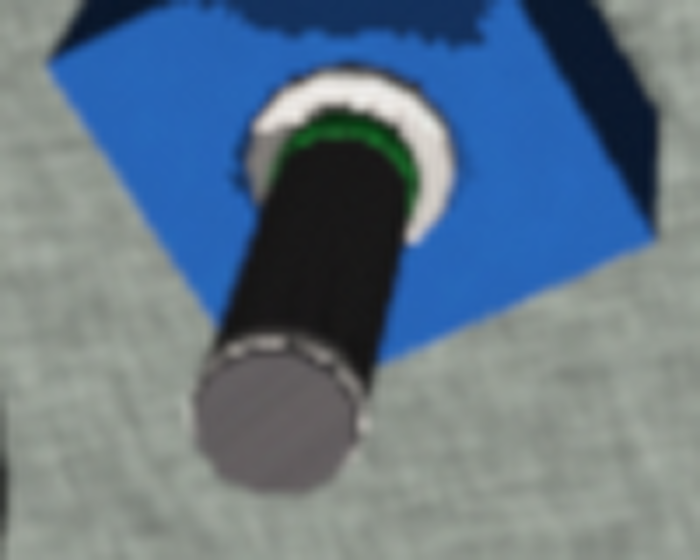

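The crop puts the handle top's centre at about (259.6,329.6) in the full picture. Moving above it for a closer look.

```bash
python3 -m jog '[{"grip":-1,"xyz":[-0.4,-0.25,0],"spin":0},{"grip":-1,"xyz":[-0.7,-0.4,0.2],"spin":0},{"grip":-1,"xyz":[-0.94,-0.55,0.5],"spin":0},{"grip":-1,"xyz":[-0.94,-0.55,0.5],"spin":0},{"grip":-1,"xyz":[-0.94,-0.55,0.5],"spin":0},{"grip":-1,"xyz":[-0.94,-0.55,0.5],"spin":0},{"grip":-1,"xyz":[-0.94,-0.55,0.5],"spin":0},{"grip":-1,"xyz":[-0.94,-0.55,0.5],"spin":0},{"grip":-1,"xyz":[-0.94,-0.55,0.5],"spin":0},{"grip":-1,"xyz":[-0.94,-0.55,0.5],"spin":0}]'
python3 look.py w2 | head -1
python3 - <<'E'
import cv2
im=cv2.imread("pics/w2.png");cv2.imwrite("pics/w2c.png",cv2.resize(im[200:480,170:470],None,fx=2,fy=2))
E
```

```text
clock: 3.48
tool_pos: [0.4737, 0.282, 0.1837]
eef_rot: [0.0, 0.118, 0.993, 0.0]
force: [-0.1, -0.6, -0.1]
opening: 0.0852
3.48 [0.4737 0.282  0.1837] [5.000e-04 1.183e-01 9.930e-01 5.000e-04] [-0.1 -0.6 -0.1]
```

View pics/w2c.png

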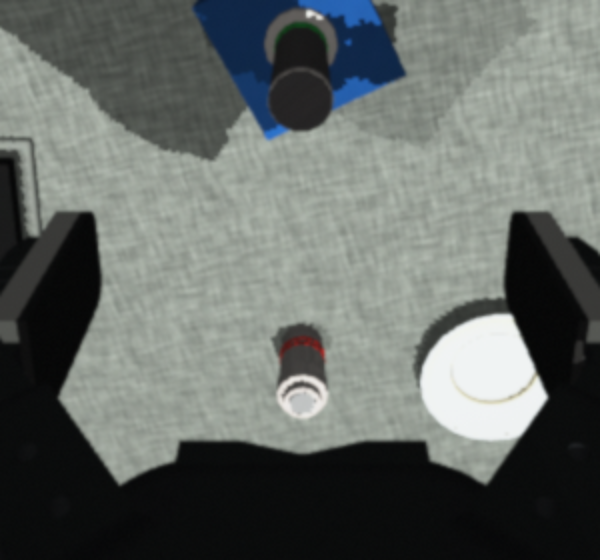

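Handle top centre at about (320.5,250) and centred between the jaws. The red objective and dish are below and clear of the fingers.

```bash
python3 - <<'E'
from h import *
import pickle
o,c=pickle.load(open("w2.pkl","rb"));R,t=wristRt(c,o)
for k,u,v,z in[("top",320.5,250,.12),("shoulder",320.5,222,.05)]:
    w=world(c,u,v,z,R,t);print(k,w.round(4),totool(o,w-o["tool_pos"]).round(4))
Z=c["z_map"]; print(Z[245:256:5,316:326:4])
x=np.linalg.solve(c["K"],[320.5,250,1])*Z[250,320]; print((c["mount"]@np.r_[x,1]).round(4))
d=pickle.load(open("d.pkl","rb"))
for n,(u,v) in {"scene":(460,192),"side":(243,147)}.items():
    cc=d[n]; p=cc["K"]@(cc["R"]@np.array([.4737,.282,.12])+cc["t"]);print(n,(p/p[2])[:2])
for n in d:
    c=d[n]; u,v=((460,205),(243,160))[n=="side"]
    im=c["frame"][v-40:v+50,u-45:u+45,::-1];cv2.imwrite(f"pics/g_{n}.png",cv2.resize(im,None,fx=5,fy=5,interpolation=cv2.INTER_CUBIC))
cv2.imwrite("pics/g.png",np.hstack([cv2.imread("pics/g_scene.png")[:450,:400],cv2.imread("pics/g_side.png")[:450,:400]]))
E
```

```text
top [0.475  0.2809 0.12  ] [-0.0015 -0.0007  0.0637]
shoulder [0.4758 0.2807 0.05  ] [-0.0022 -0.0008  0.1337]
[[0.23874582 0.2394282  0.23966645]
 [0.23933798 0.24218252 0.24019898]
 [0.24131472 0.2416627  0.24169931]]
[-2.70e-03 -7.00e-04  6.68e-02  1.00e+00]
scene [461.53393019 190.26308178]
side [240.29801636 145.09513108]
```

```bash
python3 -m jog '[{"grip":-1,"xyz":[-0.02,-0.007,0.2],"spin":0},{"grip":-1,"xyz":[-0.02,-0.007,0.5],"spin":0},{"grip":-1,"xyz":[-0.02,-0.007,0.8],"spin":0},{"grip":-1,"xyz":[-0.02,-0.007,1],"spin":0},{"grip":-1,"xyz":[-0.02,-0.007,1],"spin":0},{"grip":0,"xyz":[-0.02,-0.007,1],"spin":0},{"grip":0.3,"xyz":[-0.02,-0.007,1],"spin":0},{"grip":0.5,"xyz":[-0.02,-0.007,1],"spin":0},{"grip":1,"xyz":[-0.02,-0.007,1],"spin":0},{"grip":1,"xyz":[-0.02,-0.007,1],"spin":0}]' 40
python3 -m jog '[{"grip":1,"xyz":[0,0,0],"spin":0},{"grip":1,"xyz":[0,0,0],"spin":0},{"grip":1,"xyz":[0,0,0],"spin":0},{"grip":1,"xyz":[0,0,0],"spin":0},{"grip":1,"xyz":[0,0,0],"spin":0},{"grip":1,"xyz":[0,0,0],"spin":0},{"grip":1,"xyz":[0,0,0],"spin":0},{"grip":1,"xyz":[0,0,0],"spin":0},{"grip":1,"xyz":[0,0,0],"spin":0},{"grip":1,"xyz":[0,0,0],"spin":0}]' 40
python3 look.py w3 | head -1
```

```text
clock: 4.37
tool_pos: [0.4765, 0.2803, 0.0843]
eef_rot: [0.001, 0.119, 0.993, 0.001]
force: [-0.1, -1.0, -0.4]
opening: 0.0259
clock: 5.2
tool_pos: [0.4766, 0.2804, 0.0842]
eef_rot: [0.001, 0.119, 0.993, 0.001]
force: [-0.6, 1.2, 5.9]
opening: 0.0204
5.2 [0.4766 0.2804 0.0842] [1.000e-03 1.191e-01 9.929e-01 7.000e-04] [-0.6  1.2  5.9]
```

```bash
python3 -m jog '[{"grip":1,"xyz":[0,0,-0.15],"spin":0},{"grip":1,"xyz":[0,0,-0.4],"spin":0},{"grip":1,"xyz":[0,0,-0.7],"spin":0},{"grip":1,"xyz":[0,0,-0.9],"spin":0},{"grip":1,"xyz":[-0.1,-0.2,-0.9],"spin":0},{"grip":1,"xyz":[-0.3,-0.5,-0.9],"spin":0},{"grip":1,"xyz":[-0.5,-0.8,-0.9],"spin":0},{"grip":1,"xyz":[-0.6,-1,-0.9],"spin":0},{"grip":1,"xyz":[-0.6,-1,-0.9],"spin":0},{"grip":1,"xyz":[-0.6,-1,-0.9],"spin":0}]'
python3 -m jog '[{"grip":1,"xyz":[-0.1,-0.2,0],"spin":0},{"grip":1,"xyz":[-0.3,-0.5,0],"spin":0},{"grip":1,"xyz":[-0.45,-0.7,0],"spin":0},{"grip":1,"xyz":[-0.54,-0.94,0],"spin":0},{"grip":1,"xyz":[-0.54,-0.94,0],"spin":0},{"grip":1,"xyz":[-0.54,-0.94,0],"spin":0},{"grip":1,"xyz":[-0.54,-0.94,0],"spin":0},{"grip":1,"xyz":[-0.54,-0.94,0],"spin":0},{"grip":1,"xyz":[-0.54,-0.94,0],"spin":0},{"grip":1,"xyz":[-0.54,-0.94,0],"spin":0}]'
python3 look.py w4 | head -1
```

```text
clock: 6.08
tool_pos: [0.5104, 0.1663, 0.1727]
eef_rot: [-0.0, 0.121, 0.993, -0.0]
force: [0.5, 0.4, -2.1]
opening: 0.0206
clock: 6.92
tool_pos: [0.5403, 0.0658, 0.1729]
eef_rot: [-0.0, 0.118, 0.993, 0.0]
force: [0.3, -1.0, -1.4]
opening: 0.0204
6.92 [0.5403 0.0658 0.1729] [-0.000e+00  1.179e-01  9.930e-01  2.000e-04] [ 0.3 -1.  -1.4]
```

View pics/w4.png

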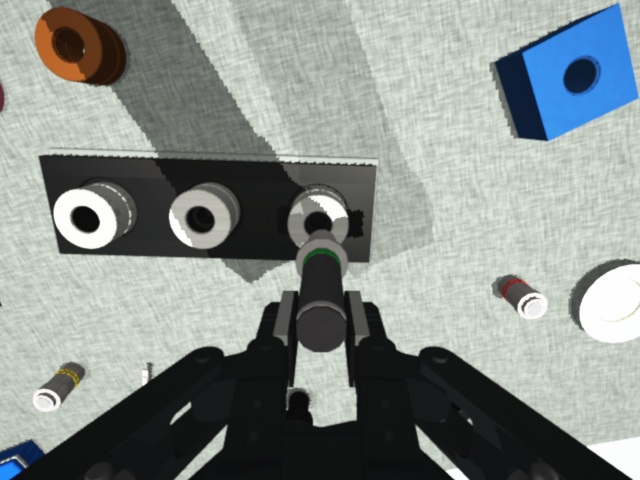

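The wrist view shows all three rims (about (85,217), (202,217), (319,222)), the empty stand hole at (582,75), and the gauge upright in the grip. Enlarging it.

```bash
python3 - <<'E'
import cv2,numpy as np
im=cv2.imread("pics/w4.png")
f=lambda x0,y0,w,h,k:cv2.resize(im[y0:y0+h,x0:x0+w],None,fx=k,fy=k,interpolation=cv2.INTER_CUBIC)
A=np.hstack([f(45,170,90,90,4.4),f(160,175,90,90,4.4)])[:, :792]
B=np.hstack([f(275,180,90,45,4.4),f(538,35,90,90,2.2)])
B=np.hstack([f(275,178,90,45,4.4),f(538,50,90,45,4.4)])
cv2.imwrite("pics/w4c.png",np.vstack([A,B]));print(A.shape,B.shape)
E
```

```text
(396, 792, 3) (198, 792, 3)
```

View pics/w4c.png

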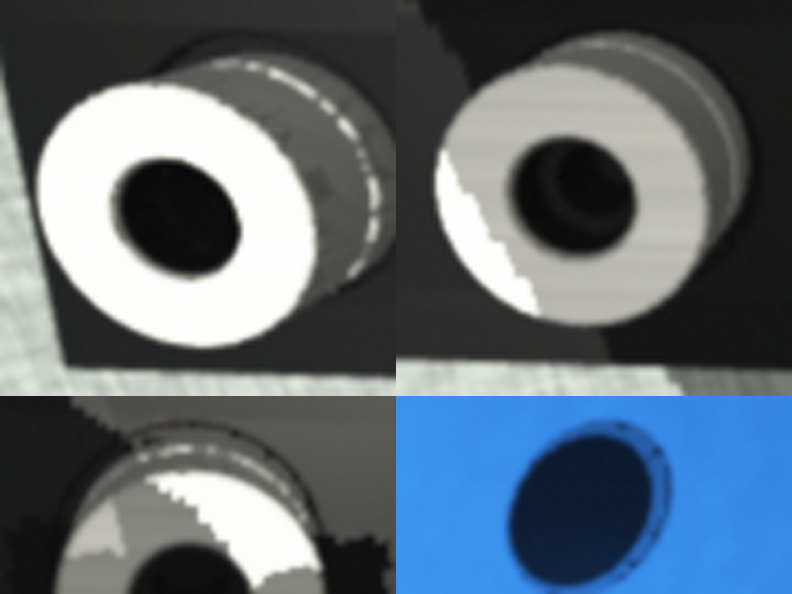

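The crop gives rim centres at about (84.8,218.3), (199.4,218.7) and (317.8,225), in full-picture pixels. The middle bore may show a ledge, but I'll test it physically. Next is the gauge in the grip.

```bash
python3 - <<'E'
import cv2,numpy as np
im=cv2.imread("pics/w4.png")[225:365,270:370]
im=np.clip(im.astype(float)*1.8,0,255).astype(np.uint8)
cv2.imwrite("pics/w4g.png",cv2.resize(im,None,fx=4,fy=4,interpolation=cv2.INTER_CUBIC))
E
```

```text
(no output)
```

View pics/w4g.png

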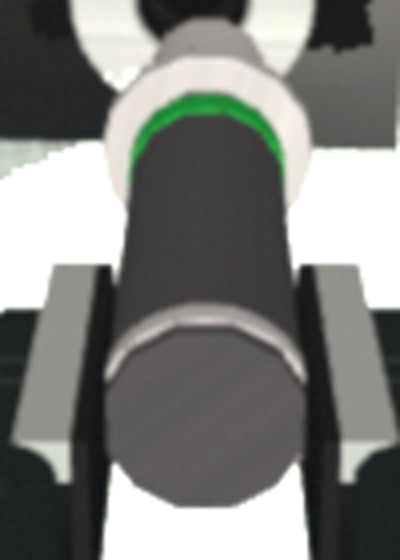

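Handle top centre about (320.9,327.2), shoulder centre about (321.6,262.7); the gauge is held upright.

```bash
python3 - <<'E'
from h import *
import pickle
o,c=pickle.load(open("w4.pkl","rb"));R,t=wristRt(c,o);M=c["mount"]
def tool(u,v,zt):
    r=M[:3,:3]@np.linalg.solve(c["K"],[u,v,1.]);return M[:3,3]+r*(zt-M[2,3])/r[2]
zt=-(0.109-0.0732)
g1=tool(320.9,327.2,zt);g2=tool(321.6,262.7,zt+.07);print("gauge tool",g1.round(4),g2.round(4))
zs=o["tool_pos"][2]
for k,u,v,z in[("c-",84.8,218.3,.056),("c0",199.4,218.7,.056),("c+",317.8,225,.056),("hole",581.5-4.5,75,.045)]:
    w=world(c,u,v,z,R,t);tt=totool(o,w-o["tool_pos"]);print(k,w.round(4),tt.round(4))
q=totool(o,np.array([.4766,.2804,.0842])-o["tool_pos"]);print("home tool",q.round(4))
E
```

```text
gauge tool [ 0.0028 -0.0005 -0.0358] [ 0.0016 -0.0001  0.0342]
c- [ 0.4902 -0.1188  0.056 ] [ 0.0055 -0.1912  0.1168]
c0 [ 0.512  -0.0289  0.056 ] [ 0.0053 -0.0987  0.1169]
c+ [0.5395 0.0629 0.056 ] [ 1.000e-04 -3.000e-03  1.169e-01]
hole [0.4747 0.2763 0.045 ] [0.113  0.1892 0.128 ]
home tool [0.1122 0.1937 0.0888]
```

```bash
python3 -m jog '[{"grip":1,"xyz":[-0.013,-0.028,0],"spin":0},{"grip":1,"xyz":[-0.013,-0.028,0.2],"spin":0},{"grip":1,"xyz":[-0.013,-0.028,0.35],"spin":0},{"grip":1,"xyz":[-0.013,-0.028,0.4],"spin":0},{"grip":1,"xyz":[-0.013,-0.028,0.42],"spin":0},{"grip":1,"xyz":[-0.013,-0.028,0.43],"spin":0},{"grip":1,"xyz":[-0.013,-0.028,0.44],"spin":0},{"grip":1,"xyz":[-0.013,-0.028,0.45],"spin":0},{"grip":1,"xyz":[-0.013,-0.028,0.46],"spin":0},{"grip":1,"xyz":[-0.013,-0.028,0.47],"spin":0}]'
python3 look.py w5 | head -1
```

```text
clock: 7.8
tool_pos: [0.5425, 0.0614, 0.1275]
eef_rot: [0.001, 0.119, 0.993, 0.0]
force: [-0.8, -0.9, 0.6]
opening: 0.0203
7.8 [0.5425 0.0614 0.1275] [1.500e-03 1.191e-01 9.929e-01 3.000e-04] [-0.8 -0.9  0.6]
```

```bash
python3 -m jog '[{"grip":1,"xyz":[0.019,0.01,-0.03],"spin":0},{"grip":1,"xyz":[0.019,0.01,-0.03],"spin":0},{"grip":1,"xyz":[0.019,0.01,-0.03],"spin":0},{"grip":1,"xyz":[0.019,0.01,-0.02],"spin":0},{"grip":1,"xyz":[0.019,0.01,-0.01],"spin":0},{"grip":1,"xyz":[0.019,0.01,0],"spin":0},{"grip":1,"xyz":[0.019,0.01,0.01],"spin":0},{"grip":1,"xyz":[0.019,0.01,0.02],"spin":0},{"grip":1,"xyz":[0.019,0.01,0.03],"spin":0},{"grip":1,"xyz":[0.019,0.01,0.03],"spin":0}]'
python3 look.py w6 | head -1
```

```text
clock: 8.68
tool_pos: [0.5393, 0.0627, 0.1226]
eef_rot: [-0.0, 0.119, 0.993, -0.0]
force: [0.5, -0.2, -1.6]
opening: 0.0203
8.68 [0.5393 0.0627 0.1226] [-3.000e-04  1.191e-01  9.929e-01 -1.000e-04] [ 0.5 -0.2 -1.6]
```

```bash
python3 -m jog '[{"grip":1,"xyz":[-0.005,0,0.02],"spin":0},{"grip":1,"xyz":[-0.005,0,0.04],"spin":0},{"grip":1,"xyz":[-0.005,0,0.05],"spin":0},{"grip":1,"xyz":[-0.005,0,0.06],"spin":0},{"grip":1,"xyz":[-0.005,0,0.07],"spin":0},{"grip":1,"xyz":[-0.005,0,0.08],"spin":0},{"grip":1,"xyz":[-0.005,0,0.09],"spin":0},{"grip":1,"xyz":[-0.005,0,0.1],"spin":0},{"grip":1,"xyz":[-0.005,0,0.1],"spin":0},{"grip":1,"xyz":[-0.005,0,0.1],"spin":0}]'
python3 look.py w7 | head -1
```

```text
clock: 9.57
tool_pos: [0.5411, 0.0625, 0.1142]
eef_rot: [0.001, 0.119, 0.993, 0.0]
force: [-1.6, -0.5, 7.3]
opening: 0.0204
9.57 [0.5411 0.0625 0.1142] [1.100e-03 1.192e-01 9.929e-01 1.000e-04] [-1.6 -0.5  7.3]
```

```bash
python3 -m jog '[{"grip":1,"xyz":[0,0,-0.2],"spin":0},{"grip":1,"xyz":[0,0,-0.4],"spin":0},{"grip":1,"xyz":[0,0,-0.5],"spin":0},{"grip":1,"xyz":[0.01,-0.3,-0.5],"spin":0},{"grip":1,"xyz":[0.03,-0.6,-0.5],"spin":0},{"grip":1,"xyz":[0.052,-0.955,-0.5],"spin":0},{"grip":1,"xyz":[0.052,-0.955,-0.4],"spin":0},{"grip":1,"xyz":[0.052,-0.955,-0.27],"spin":0},{"grip":1,"xyz":[0.052,-0.955,-0.27],"spin":0},{"grip":1,"xyz":[0.052,-0.955,-0.27],"spin":0}]'
python3 look.py w8 | head -1
```

```text
clock: 10.45
tool_pos: [0.5116, -0.0288, 0.1392]
eef_rot: [-0.001, 0.119, 0.993, 0.0]
force: [-0.0, 0.8, -2.0]
opening: 0.0201
10.45 [ 0.5116 -0.0288  0.1392] [-0.001   0.1191  0.9929  0.    ] [-0.   0.8 -2. ]
```

```bash
python3 -m jog '[{"grip":1,"xyz":[-0.012,0.002,0.05],"spin":0},{"grip":1,"xyz":[-0.012,0.002,0.08],"spin":0},{"grip":1,"xyz":[-0.012,0.002,0.1],"spin":0},{"grip":1,"xyz":[-0.012,0.002,0.11],"spin":0},{"grip":1,"xyz":[-0.012,0.002,0.12],"spin":0},{"grip":1,"xyz":[-0.012,0.002,0.13],"spin":0},{"grip":1,"xyz":[-0.012,0.002,0.14],"spin":0},{"grip":1,"xyz":[-0.012,0.002,0.15],"spin":0},{"grip":1,"xyz":[-0.012,0.002,0.16],"spin":0},{"grip":1,"xyz":[-0.012,0.002,0.17],"spin":0}]'
python3 look.py w9 | head -1
```

```text
clock: 11.33
tool_pos: [0.5136, -0.0291, 0.1228]
eef_rot: [0.0, 0.119, 0.993, 0.0]
force: [-0.4, -0.1, -1.6]
opening: 0.0202
11.33 [ 0.5136 -0.0291  0.1228] [0.     0.1191 0.9929 0.    ] [-0.4 -0.1 -1.6]
```

In the second bore freely; continuing gently past the ledge height.

```bash
python3 -m jog '[{"grip":1,"xyz":[0,0,0.02],"spin":0},{"grip":1,"xyz":[0,0,0.04],"spin":0},{"grip":1,"xyz":[0,0,0.05],"spin":0},{"grip":1,"xyz":[0,0,0.06],"spin":0},{"grip":1,"xyz":[0,0,0.07],"spin":0},{"grip":1,"xyz":[0,0,0.08],"spin":0},{"grip":1,"xyz":[0,0,0.09],"spin":0},{"grip":1,"xyz":[0,0,0.1],"spin":0},{"grip":1,"xyz":[0,0,0.1],"spin":0},{"grip":1,"xyz":[0,0,0.1],"spin":0}]'
python3 look.py w10 | head -1
```

```text
clock: 12.22
tool_pos: [0.5148, -0.0293, 0.1142]
eef_rot: [0.001, 0.119, 0.993, -0.0]
force: [-2.1, 0.0, 7.9]
opening: 0.0202
12.22 [ 0.5148 -0.0293  0.1142] [ 0.0012  0.1192  0.9929 -0.    ] [-2.1  0.   7.9]
```

Same stop as the first, so also tight. Moving over the third collar and taking one close look, since it was the farthest in the measurement.

```bash
python3 -m jog '[{"grip":1,"xyz":[0,0,-0.2],"spin":0},{"grip":1,"xyz":[0,0,-0.4],"spin":0},{"grip":1,"xyz":[0,0,-0.6],"spin":0},{"grip":1,"xyz":[0.005,-0.3,-0.6],"spin":0},{"grip":1,"xyz":[0.01,-0.6,-0.6],"spin":0},{"grip":1,"xyz":[0.01,-0.93,-0.6],"spin":0},{"grip":1,"xyz":[0.01,-0.93,-0.6],"spin":0},{"grip":1,"xyz":[0.01,-0.93,-0.6],"spin":0},{"grip":1,"xyz":[0.01,-0.93,-0.6],"spin":0},{"grip":1,"xyz":[0.01,-0.93,-0.6],"spin":0}]'
python3 look.py w11 | head -1; python3 - <<'E'
import cv2,numpy as np
im=cv2.imread("pics/w11.png")
cv2.imwrite("pics/w11c.png",cv2.resize(im[180:300,270:370],None,fx=5,fy=5,interpolation=cv2.INTER_CUBIC))
E
```

```text
clock: 13.1
tool_pos: [0.4909, -0.1179, 0.1728]
eef_rot: [-0.0, 0.118, 0.993, 0.0]
force: [0.3, 0.2, -2.4]
opening: 0.0202
13.1 [ 0.4909 -0.1179  0.1728] [-1.000e-04  1.183e-01  9.930e-01  4.000e-04] [ 0.3  0.2 -2.4]
```

View pics/w11c.png

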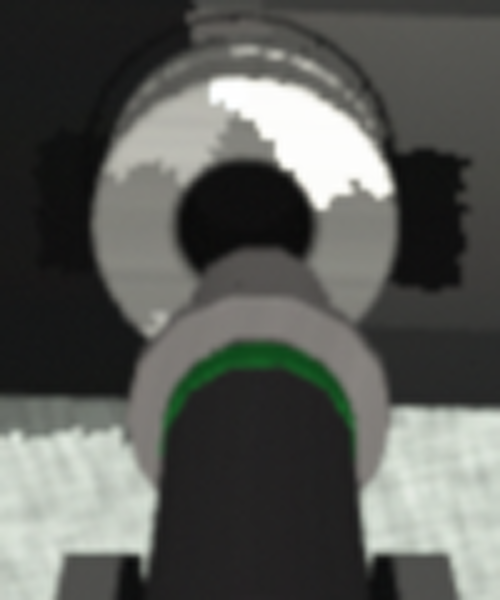

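Collar 3 rim centre at about (318.4,225.1), almost the same relative view as collar 1.

```bash
python3 -m jog '[{"grip":1,"xyz":[-0.013,-0.024,0.1],"spin":0},{"grip":1,"xyz":[-0.013,-0.024,0.25],"spin":0},{"grip":1,"xyz":[-0.013,-0.024,0.35],"spin":0},{"grip":1,"xyz":[-0.013,-0.024,0.36],"spin":0},{"grip":1,"xyz":[-0.013,-0.024,0.36],"spin":0},{"grip":1,"xyz":[-0.013,-0.024,0.36],"spin":0},{"grip":1,"xyz":[-0.013,-0.024,0.36],"spin":0},{"grip":1,"xyz":[-0.013,-0.024,0.36],"spin":0},{"grip":1,"xyz":[-0.013,-0.024,0.36],"spin":0},{"grip":1,"xyz":[-0.013,-0.024,0.36],"spin":0}]'
```

```text
clock: 13.98
tool_pos: [0.4916, -0.122, 0.1373]
eef_rot: [0.0, 0.119, 0.993, -0.0]
force: [-0.6, 0.1, -1.4]
opening: 0.0204
```

```bash
python3 -m jog '[{"grip":1,"xyz":[0,0.012,0.03],"spin":0},{"grip":1,"xyz":[0,0.012,0.06],"spin":0},{"grip":1,"xyz":[0,0.012,0.08],"spin":0},{"grip":1,"xyz":[0,0.012,0.09],"spin":0},{"grip":1,"xyz":[0,0.012,0.1],"spin":0},{"grip":1,"xyz":[0,0.012,0.11],"spin":0},{"grip":1,"xyz":[0,0.012,0.12],"spin":0},{"grip":1,"xyz":[0,0.012,0.13],"spin":0},{"grip":1,"xyz":[0,0.012,0.14],"spin":0},{"grip":1,"xyz":[0,0.012,0.15],"spin":0}]'
```

```text
clock: 14.82
tool_pos: [0.4916, -0.1207, 0.1218]
eef_rot: [-0.0, 0.119, 0.993, 0.0]
force: [-0.1, 0.4, -0.6]
opening: 0.0204
```

```bash
python3 -m jog '[{"grip":1,"xyz":[0,0,0.02],"spin":0},{"grip":1,"xyz":[0,0,0.04],"spin":0},{"grip":1,"xyz":[0,0,0.05],"spin":0},{"grip":1,"xyz":[0,0,0.06],"spin":0},{"grip":1,"xyz":[0,0,0.07],"spin":0},{"grip":1,"xyz":[0,0,0.08],"spin":0},{"grip":1,"xyz":[0,0,0.09],"spin":0},{"grip":1,"xyz":[0,0,0.1],"spin":0},{"grip":1,"xyz":[0,0,0.1],"spin":0},{"grip":1,"xyz":[0,0,0.1],"spin":0}]'
```

```text
clock: 15.65
tool_pos: [0.4915, -0.1207, 0.1118]
eef_rot: [-0.0, 0.119, 0.993, 0.0]
force: [-0.1, 0.1, -1.3]
opening: 0.0203
```

Past the ledge height with no force. Taking it fully home.

```bash
python3 -m jog '[{"grip":1,"xyz":[0,0,0.04],"spin":0},{"grip":1,"xyz":[0,0,0.08],"spin":0},{"grip":1,"xyz":[0,0,0.11],"spin":0},{"grip":1,"xyz":[0,0,0.13],"spin":0},{"grip":1,"xyz":[0,0,0.14],"spin":0},{"grip":1,"xyz":[0,0,0.15],"spin":0},{"grip":1,"xyz":[0,0,0.16],"spin":0},{"grip":1,"xyz":[0,0,0.165],"spin":0},{"grip":1,"xyz":[0,0,0.17],"spin":0},{"grip":1,"xyz":[0,0,0.17],"spin":0}]'
```

```text
clock: 16.48
tool_pos: [0.4919, -0.1207, 0.0953]
eef_rot: [0.0, 0.119, 0.993, -0.0]
force: [-1.3, 0.3, 2.9]
opening: 0.0202
```

Third collar is the sound one (shoulder met at the exact home height). Returning the gauge to its stand.

```bash
python3 -m jog '[{"grip":1,"xyz":[0,0,-0.2],"spin":0},{"grip":1,"xyz":[0,0,-0.5],"spin":0},{"grip":1,"xyz":[0,0,-0.8],"spin":0},{"grip":1,"xyz":[0,0,-0.8],"spin":0},{"grip":1,"xyz":[0.05,0.3,-0.8],"spin":0},{"grip":1,"xyz":[0.1,0.6,-0.8],"spin":0},{"grip":1,"xyz":[0.1,0.87,-0.8],"spin":0},{"grip":1,"xyz":[0.1,0.87,-0.8],"spin":0},{"grip":1,"xyz":[0.1,0.87,-0.8],"spin":0},{"grip":1,"xyz":[0.1,0.87,-0.8],"spin":0}]'
python3 -m jog '[{"grip":1,"xyz":[0.1,0.3,0],"spin":0},{"grip":1,"xyz":[0.2,0.6,0],"spin":0},{"grip":1,"xyz":[0.3,0.9,0],"spin":0},{"grip":1,"xyz":[0.35,1,0],"spin":0},{"grip":1,"xyz":[0.35,1,0],"spin":0},{"grip":1,"xyz":[0.35,1,0],"spin":0},{"grip":1,"xyz":[0.35,1,0],"spin":0},{"grip":1,"xyz":[0.35,1,0],"spin":0},{"grip":1,"xyz":[0.35,1,0],"spin":0},{"grip":1,"xyz":[0.35,1,0],"spin":0}]'
python3 -m jog '[{"grip":1,"xyz":[0.1,0.3,0],"spin":0},{"grip":1,"xyz":[0.2,0.6,0],"spin":0},{"grip":1,"xyz":[0.3,0.9,0],"spin":0},{"grip":1,"xyz":[0.35,1,0],"spin":0},{"grip":1,"xyz":[0.35,1,0],"spin":0},{"grip":1,"xyz":[0.35,1,0],"spin":0},{"grip":1,"xyz":[0.35,1,0],"spin":0},{"grip":1,"xyz":[0.35,1,0],"spin":0},{"grip":1,"xyz":[0.35,1,0],"spin":0},{"grip":1,"xyz":[0.35,1,0],"spin":0}]'
python3 -m jog '[{"grip":1,"xyz":[0.1,0.3,0],"spin":0},{"grip":1,"xyz":[0.2,0.6,0],"spin":0},{"grip":1,"xyz":[0.29,0.9,0],"spin":0},{"grip":1,"xyz":[0.29,0.99,0.1],"spin":0},{"grip":1,"xyz":[0.29,0.99,0.2],"spin":0},{"grip":1,"xyz":[0.29,0.99,0.3],"spin":0},{"grip":1,"xyz":[0.29,0.99,0.3],"spin":0},{"grip":1,"xyz":[0.29,0.99,0.3],"spin":0},{"grip":1,"xyz":[0.29,0.99,0.3],"spin":0},{"grip":1,"xyz":[0.29,0.99,0.3],"spin":0}]'
python3 - <<'E'
from h import *
from cell import ctrl
o=ctrl.get_obs();print(totool(o,np.array([.4766,.2804,.0842])-o["tool_pos"]).round(4))
E
```

```text
clock: 17.32
tool_pos: [0.5021, -0.0343, 0.1745]
eef_rot: [-0.0, 0.119, 0.993, -0.0]
force: [-0.6, 0.2, -1.7]
opening: 0.0201
clock: 18.15
tool_pos: [0.4923, 0.0704, 0.1748]
eef_rot: [0.0, 0.12, 0.993, -0.0]
force: [0.1, 0.1, -1.2]
opening: 0.0203
clock: 18.98
tool_pos: [0.4821, 0.1759, 0.1749]
eef_rot: [0.0, 0.12, 0.993, -0.0]
force: [0.1, -0.2, -1.7]
opening: 0.0201
clock: 19.82
tool_pos: [0.4776, 0.2793, 0.1454]
eef_rot: [0.0, 0.12, 0.993, 0.0]
force: [-0.0, -0.8, -1.4]
opening: 0.0201
[0.0013 0.0008 0.0612]
```

```bash
python3 -m jog '[{"grip":1,"xyz":[0.013,0.008,0.1],"spin":0},{"grip":1,"xyz":[0.013,0.008,0.2],"spin":0},{"grip":1,"xyz":[0.013,0.008,0.23],"spin":0},{"grip":1,"xyz":[0.013,0.008,0.25],"spin":0},{"grip":1,"xyz":[0.013,0.008,0.27],"spin":0},{"grip":1,"xyz":[0.013,0.008,0.29],"spin":0},{"grip":1,"xyz":[0.013,0.008,0.31],"spin":0},{"grip":1,"xyz":[0.013,0.008,0.33],"spin":0},{"grip":1,"xyz":[0.013,0.008,0.35],"spin":0},{"grip":1,"xyz":[0.013,0.008,0.35],"spin":0}]'
```

```text
clock: 20.65
tool_pos: [0.4757, 0.2811, 0.1095]
eef_rot: [-0.0, 0.119, 0.993, -0.0]
force: [0.3, -0.3, -2.3]
opening: 0.0204
```

```bash
python3 -m jog '[{"grip":1,"xyz":[-0.005,0,0.08],"spin":0},{"grip":1,"xyz":[-0.005,0,0.15],"spin":0},{"grip":1,"xyz":[-0.005,0,0.2],"spin":0},{"grip":1,"xyz":[-0.005,0,0.22],"spin":0},{"grip":1,"xyz":[-0.005,0,0.23],"spin":0},{"grip":1,"xyz":[-0.005,0,0.24],"spin":0},{"grip":1,"xyz":[-0.005,0,0.25],"spin":0},{"grip":1,"xyz":[-0.005,0,0.255],"spin":0},{"grip":1,"xyz":[-0.005,0,0.257],"spin":0},{"grip":1,"xyz":[-0.005,0,0.257],"spin":0}]'
```

```text
clock: 21.48
tool_pos: [0.4765, 0.2812, 0.0844]
eef_rot: [0.0, 0.119, 0.993, 0.0]
force: [-1.0, -0.2, -1.1]
opening: 0.0205
```

```bash
python3 -m jog '[{"grip":0.4,"xyz":[0,0,0],"spin":0},{"grip":0,"xyz":[0,0,0],"spin":0},{"grip":-0.5,"xyz":[0,0,0],"spin":0},{"grip":-1,"xyz":[0,0,0],"spin":0},{"grip":-1,"xyz":[0,0,0],"spin":0},{"grip":-1,"xyz":[0,0,-0.2],"spin":0},{"grip":-1,"xyz":[0,0,-0.5],"spin":0},{"grip":-1,"xyz":[0,0,-0.8],"spin":0},{"grip":-1,"xyz":[0,0,-1],"spin":0},{"grip":-1,"xyz":[0,0,-1],"spin":0}]'
python3 look.py w12
python3 - <<'E'
import cv2
im=cv2.imread("pics/w12.png");cv2.imwrite("pics/w12c.png",cv2.resize(im[170:350,200:440],None,fx=2.5,fy=2.5))
E
```

```text
clock: 22.32
tool_pos: [0.4792, 0.2831, 0.1892]
eef_rot: [0.003, 0.119, 0.993, 0.003]
force: [0.6, 1.0, 0.2]
opening: 0.0851
22.32 [0.4792 0.2831 0.1892] [0.0034 0.1191 0.9929 0.0026] [0.6 1.  0.2]
cam at [0.397 0.301 0.349] [[0.001, -0.948, -0.319, 0.083], [1.0, 0.001, 0.0, -0.001], [0.0, -0.319, 0.948, -0.16], [0.0, 0.0, 0.0, 1.0]] [[355.3, 0.0, 320.9], [0.0, 355.3, 237.0], [0.0, 0.0, 1.0]]
```

View pics/w12c.png

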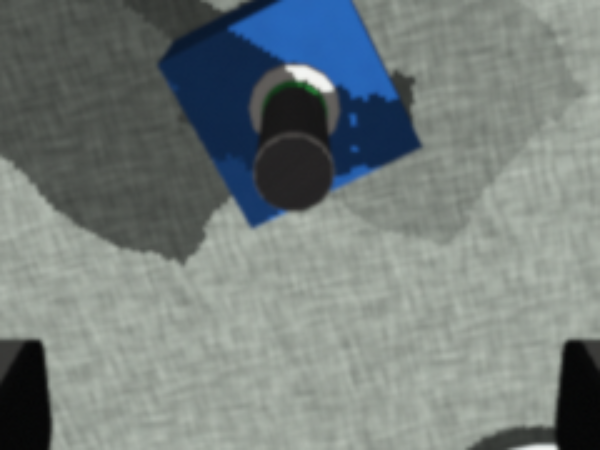

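The gauge stands upright with its shoulder on the stand's top. Going back to the sound collar with the jaws open.

```bash
python3 -m jog '[{"grip":-1,"xyz":[-0.1,-0.3,0],"spin":0},{"grip":-1,"xyz":[-0.2,-0.6,0],"spin":0},{"grip":-1,"xyz":[-0.27,-0.97,0],"spin":0},{"grip":-1,"xyz":[-0.27,-0.97,0],"spin":0},{"grip":-1,"xyz":[-0.27,-0.97,0],"spin":0},{"grip":-1,"xyz":[-0.27,-0.97,0],"spin":0},{"grip":-1,"xyz":[-0.27,-0.97,0],"spin":0},{"grip":-1,"xyz":[-0.27,-0.97,0],"spin":0},{"grip":-1,"xyz":[-0.27,-0.97,0],"spin":0},{"grip":-1,"xyz":[-0.27,-0.97,0],"spin":0}]'
python3 -m jog '[{"grip":-1,"xyz":[-0.1,-0.3,0],"spin":0},{"grip":-1,"xyz":[-0.2,-0.6,0],"spin":0},{"grip":-1,"xyz":[-0.27,-0.97,0],"spin":0},{"grip":-1,"xyz":[-0.27,-0.97,0],"spin":0},{"grip":-1,"xyz":[-0.27,-0.97,0],"spin":0},{"grip":-1,"xyz":[-0.27,-0.97,0],"spin":0},{"grip":-1,"xyz":[-0.27,-0.97,0],"spin":0},{"grip":-1,"xyz":[-0.27,-0.97,0],"spin":0},{"grip":-1,"xyz":[-0.27,-0.97,0],"spin":0},{"grip":-1,"xyz":[-0.27,-0.97,0],"spin":0}]'
python3 -m jog '[{"grip":-1,"xyz":[-0.1,-0.3,0],"spin":0},{"grip":-1,"xyz":[-0.2,-0.6,0],"spin":0},{"grip":-1,"xyz":[-0.27,-0.97,0],"spin":0},{"grip":-1,"xyz":[-0.27,-0.97,0],"spin":0},{"grip":-1,"xyz":[-0.27,-0.97,0],"spin":0},{"grip":-1,"xyz":[-0.27,-0.97,0],"spin":0},{"grip":-1,"xyz":[-0.27,-0.97,0],"spin":0},{"grip":-1,"xyz":[-0.27,-0.97,0],"spin":0},{"grip":-1,"xyz":[-0.27,-0.97,0],"spin":0},{"grip":-1,"xyz":[-0.27,-0.97,0],"spin":0}]'
python3 -m jog '[{"grip":-1,"xyz":[-0.1,-0.3,0],"spin":0},{"grip":-1,"xyz":[-0.2,-0.6,0],"spin":0},{"grip":-1,"xyz":[-0.27,-0.96,0.2],"spin":0},{"grip":-1,"xyz":[-0.27,-0.96,0.5],"spin":0},{"grip":-1,"xyz":[-0.27,-0.96,0.8],"spin":0},{"grip":-1,"xyz":[-0.27,-0.96,0.8],"spin":0},{"grip":-1,"xyz":[-0.27,-0.96,0.8],"spin":0},{"grip":-1,"xyz":[-0.27,-0.96,0.8],"spin":0},{"grip":-1,"xyz":[-0.27,-0.96,0.8],"spin":0},{"grip":-1,"xyz":[-0.27,-0.96,0.8],"spin":0}]'
python3 - <<'E'
from h import *
from cell import ctrl
o=ctrl.get_obs();print(totool(o,np.array([.4903,-.1204,.037])-o["tool_pos"]).round(4))
E
```

```text
clock: 23.2
tool_pos: [0.4795, 0.1814, 0.1841]
eef_rot: [-0.0, 0.118, 0.993, 0.0]
force: [0.5, -0.4, -0.1]
opening: 0.0854
clock: 24.03
tool_pos: [0.4829, 0.0808, 0.1841]
eef_rot: [-0.0, 0.118, 0.993, 0.0]
force: [0.2, -0.5, 0.5]
opening: 0.0854
clock: 24.87
tool_pos: [0.4863, -0.0199, 0.1842]
eef_rot: [-0.0, 0.118, 0.993, 0.0]
force: [-0.1, 0.7, 0.9]
opening: 0.0851
clock: 25.7
tool_pos: [0.4914, -0.1202, 0.1061]
eef_rot: [0.002, 0.119, 0.993, -0.0]
force: [-1.1, -0.5, 0.0]
opening: 0.0854
[ 0.0013 -0.0004  0.0691]
```

```bash
python3 -m jog '[{"grip":-1,"xyz":[0.01,-0.003,0.2],"spin":0},{"grip":-1,"xyz":[0.01,-0.003,0.4],"spin":0},{"grip":-1,"xyz":[0.01,-0.003,0.6],"spin":0},{"grip":-1,"xyz":[0.01,-0.003,0.68],"spin":0},{"grip":-1,"xyz":[0.01,-0.003,0.68],"spin":0},{"grip":-0.3,"xyz":[0.01,-0.003,0.68],"spin":0},{"grip":-0.1,"xyz":[0.01,-0.003,0.68],"spin":0},{"grip":0,"xyz":[0.01,-0.003,0.68],"spin":0},{"grip":0.3,"xyz":[0.01,-0.003,0.68],"spin":0},{"grip":1,"xyz":[0.01,-0.003,0.68],"spin":0}]' 40
python3 -m jog '[{"grip":1,"xyz":[0,0,0],"spin":0},{"grip":1,"xyz":[0,0,0],"spin":0},{"grip":1,"xyz":[0,0,0],"spin":0},{"grip":1,"xyz":[0,0,0],"spin":0},{"grip":1,"xyz":[0,0,-0.01],"spin":0},{"grip":1,"xyz":[0,0,-0.03],"spin":0},{"grip":1,"xyz":[0,0,-0.06],"spin":0},{"grip":1,"xyz":[0,0,-0.2],"spin":0},{"grip":1,"xyz":[0,0,-0.5],"spin":0},{"grip":1,"xyz":[0,0,-0.7],"spin":0}]' 40
```

```text
clock: 26.53
tool_pos: [0.4896, -0.1207, 0.0372]
eef_rot: [0.001, 0.119, 0.993, -0.0]
force: [0.3, 0.5, 7.3]
opening: 0.0255
clock: 27.37
tool_pos: [0.4881, -0.1199, 0.1071]
eef_rot: [-0.001, 0.119, 0.993, 0.0]
force: [1.2, 0.8, 1.3]
opening: -0.0002
```

The jaws closed empty, so I'm looking.

```bash
python3 look.py w13|head -1
```

```text
27.37 [ 0.4881 -0.1199  0.1071] [-8.000e-04  1.188e-01  9.929e-01  3.000e-04] [1.2 0.8 1.3]
```

View pics/w13.png

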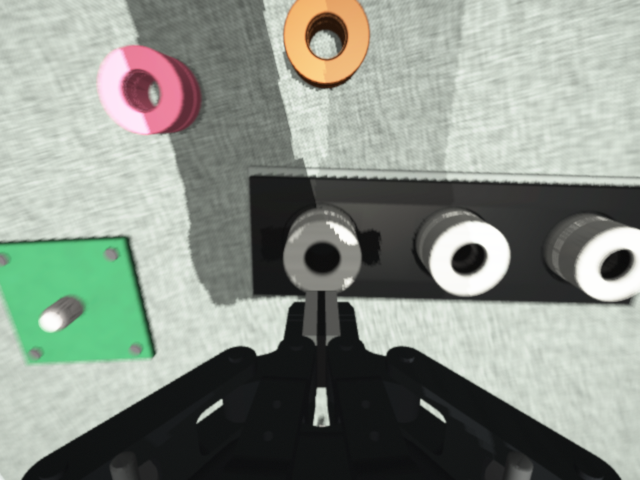

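The collar still stands in its recess (rim centre about (322,255)), and nothing has toppled. Checking where it sits relative to the tool.

```bash
python3 - <<'E'
from h import *
import pickle
o,c=pickle.load(open("w13.pkl","rb"));R,t=wristRt(c,o);M=c["mount"]
for k,u,v,z in[("c-",322,255,.056),("c0",468,257,.056),("spig",56,316,.034)]:
    w=world(c,u,v,z,R,t);print(k,w.round(4),totool(o,w-o["tool_pos"]).round(4))
Z=c["z_map"]
vv,uu=np.mgrid[:480,:640]
X=np.stack([uu,vv,np.ones_like(uu)],-1)@np.linalg.inv(c["K"]).T*Z[...,None]
T=X@M[:3,:3].T+M[:3,3]
for u,v in[(300,255),(322,232),(345,250),(490,257),(321,300),(321,320),(321,345),(310,300),(333,300),(305,340)]: print((u,v),T[v,u].round(3),round(o["tool_pos"][2]-T[v,u][2],3))
E
```

```text
c- [ 0.4883 -0.1196  0.056 ] [-0.0002  0.0002  0.0511]
c0 [ 0.5115 -0.0293  0.056 ] [-0.0014  0.0935  0.0511]
spig [ 0.4976 -0.3263  0.034 ] [-0.058  -0.1985  0.0729]
(300, 255) [-0.001 -0.014  0.052] 0.055
(322, 232) [0.015 0.    0.053] 0.054
(345, 250) [0.003 0.015 0.052] 0.055
(490, 257) [-0.002  0.108  0.052] 0.055
(321, 300) [ 0.012 -0.    -0.03 ] 0.137
(321, 320) [ 0.012 -0.    -0.046] 0.153
(321, 345) [ 0.007 -0.    -0.054] 0.161
(310, 300) [ 0.012 -0.005 -0.03 ] 0.137
(333, 300) [ 0.012  0.005 -0.029] 0.136
(305, 340) [ 0.013 -0.006 -0.059] 0.166
```

```bash
python3 - <<'E'
from h import *
import pickle
for n in("w2","w12","w4","w11","w13"):
    o,c=pickle.load(open(n+".pkl","rb"));M=c["mount"];Z=c["z_map"]
    vv,uu=np.mgrid[:480,:640]
    X=np.stack([uu,vv,np.ones_like(uu)],-1)@np.linalg.inv(c["K"]).T*Z[...,None]
    T=X@M[:3,:3].T+M[:3,3]
    m=(Z>0)&(abs(T[...,0])<.02)&(T[...,2]<.025)&(abs(T[...,1])<.075)&(vv>200)
    if n in("w4","w11"): m&=abs(T[...,1])>.0115
    p=T[m]; k=np.argsort(p[:,2])[::-1][:max(20,len(p)//50)]
    print(n,round(float(o["opening"]),3),len(p),"tip z",np.percentile(p[:,2],[90,98,99.8]).round(4),"x",p[k,0].mean().round(4),"|y|",abs(p[k,1]).min().round(3),abs(p[k,1]).max().round(3), "zrange", p[:,2].min().round(3))
E
```

```text
w2 0.085 54273 tip z [-0.0613 -0.0406 -0.0327] x 0.0041 |y| 0.041 0.056 zrange -0.112
w12 0.085 54304 tip z [-0.0614 -0.0404 -0.0325] x 0.004 |y| 0.042 0.056 zrange -0.112
w4 0.02 45316 tip z [-0.0655 -0.0366 -0.0241] x 0.0097 |y| 0.012 0.025 zrange -0.112
w11 0.02 45289 tip z [-0.0655 -0.0367 -0.0242] x 0.0097 |y| 0.012 0.024 zrange -0.112
w13 -0.0 54700 tip z [-0.0658 -0.0369 -0.0242] x 0.0099 |y| 0.0 0.014 zrange -0.112
```

The depth map shows the finger ends about 24 mm behind the stated TCP when shut and 32 mm when open, not 8 mm ahead. So the jaws shut just above the collar, and also held the gauge only near its top. I'll go by the measured geometry, descending in force-checked steps.

```bash
python3 -m jog '[{"grip":-1,"xyz":[0,0,0],"spin":0},{"grip":-1,"xyz":[0,0,0],"spin":0},{"grip":-1,"xyz":[0,0,0],"spin":0},{"grip":-1,"xyz":[0,0,0],"spin":0},{"grip":-1,"xyz":[0,0,0.2],"spin":0},{"grip":-1,"xyz":[0,0,0.4],"spin":0},{"grip":-1,"xyz":[0,0,0.6],"spin":0},{"grip":-1,"xyz":[0,0,0.75],"spin":0},{"grip":-1,"xyz":[0,0,0.8],"spin":0},{"grip":-1,"xyz":[0,0,0.8],"spin":0}]'
```

```text
clock: 28.25
tool_pos: [0.4867, -0.12, 0.0241]
eef_rot: [-0.002, 0.119, 0.993, 0.0]
force: [-1.3, -0.4, -0.2]
opening: 0.0853
```

```bash
python3 -m jog '[{"grip":-1,"xyz":[0,0,0.01],"spin":0},{"grip":-1,"xyz":[0,0,0.02],"spin":0},{"grip":-1,"xyz":[0,0,0.03],"spin":0},{"grip":-1,"xyz":[0,0,0.04],"spin":0},{"grip":-1,"xyz":[0,0,0.05],"spin":0},{"grip":-1,"xyz":[0,0,0.06],"spin":0},{"grip":-1,"xyz":[0,0,0.07],"spin":0},{"grip":-1,"xyz":[0,0,0.08],"spin":0},{"grip":-1,"xyz":[0,0,0.09],"spin":0},{"grip":-1,"xyz":[0,0,0.1],"spin":0}]'; python3 - <<'E'
from h import *
from cell import ctrl
o=ctrl.get_obs();print(totool(o,np.array([.4885,-.1198,.005])-o["tool_pos"]).round(4))
E
```

```text
clock: 29.08
tool_pos: [0.4887, -0.1205, 0.0161]
eef_rot: [-0.0, 0.119, 0.993, 0.0]
force: [0.7, 0.5, 0.1]
opening: 0.0853
[0.0004 0.0006 0.0111]
```

No contact at TCP 16 mm, so the measured finger length holds. Lowering to 4 mm and gripping.

```bash
python3 -m jog '[{"grip":-1,"xyz":[0.003,0.006,0.03],"spin":0},{"grip":-1,"xyz":[0.003,0.006,0.06],"spin":0},{"grip":-1,"xyz":[0.003,0.006,0.09],"spin":0},{"grip":-1,"xyz":[0.003,0.006,0.12],"spin":0},{"grip":-0.3,"xyz":[0.003,0.006,0.12],"spin":0},{"grip":-0.1,"xyz":[0.003,0.006,0.12],"spin":0},{"grip":0.2,"xyz":[0.003,0.006,0.12],"spin":0},{"grip":1,"xyz":[0.003,0.006,0.12],"spin":0},{"grip":1,"xyz":[0.003,0.006,0.12],"spin":0},{"grip":1,"xyz":[0.003,0.006,0.12],"spin":0}]' 40
```

```text
clock: 29.92
tool_pos: [0.4887, -0.1199, 0.0045]
eef_rot: [0.0, 0.119, 0.993, -0.0]
force: [-0.7, 0.9, 2.9]
opening: 0.0498
```

Gripped at 49.8 mm. Lifting and carrying it to the spigot.

```bash
python3 -m jog '[{"grip":1,"xyz":[0,0,-0.05],"spin":0},{"grip":1,"xyz":[0,0,-0.2],"spin":0},{"grip":1,"xyz":[0,0,-0.45],"spin":0},{"grip":1,"xyz":[0,0,-0.7],"spin":0},{"grip":1,"xyz":[-0.05,-0.2,-0.7],"spin":0},{"grip":1,"xyz":[-0.15,-0.5,-0.7],"spin":0},{"grip":1,"xyz":[-0.25,-0.8,-0.7],"spin":0},{"grip":1,"xyz":[-0.3,-1,-0.7],"spin":0},{"grip":1,"xyz":[-0.3,-1,-0.7],"spin":0},{"grip":1,"xyz":[-0.3,-1,-0.7],"spin":0}]'
python3 -m jog '[{"grip":1,"xyz":[-0.1,-0.3,0],"spin":0},{"grip":1,"xyz":[-0.2,-0.6,0],"spin":0},{"grip":1,"xyz":[-0.27,-0.9,0],"spin":0},{"grip":1,"xyz":[-0.275,-0.98,0],"spin":0},{"grip":1,"xyz":[-0.275,-0.98,0],"spin":0},{"grip":1,"xyz":[-0.275,-0.98,0],"spin":0},{"grip":1,"xyz":[-0.275,-0.98,0],"spin":0},{"grip":1,"xyz":[-0.275,-0.98,0],"spin":0},{"grip":1,"xyz":[-0.275,-0.98,0],"spin":0},{"grip":1,"xyz":[-0.275,-0.98,0],"spin":0}]'
python3 look.py w14|head -1
```

```text
clock: 30.75
tool_pos: [0.4934, -0.2258, 0.0741]
eef_rot: [-0.0, 0.121, 0.993, -0.0]
force: [-0.1, 0.8, -1.2]
opening: 0.0497
clock: 31.58
tool_pos: [0.498, -0.3245, 0.0743]
eef_rot: [-0.0, 0.118, 0.993, 0.0]
force: [0.1, 0.4, -1.3]
opening: 0.0495
31.58 [ 0.498  -0.3245  0.0743] [-0.000e+00  1.182e-01  9.930e-01  2.000e-04] [ 0.1  0.4 -1.3]
```

View pics/w14.png

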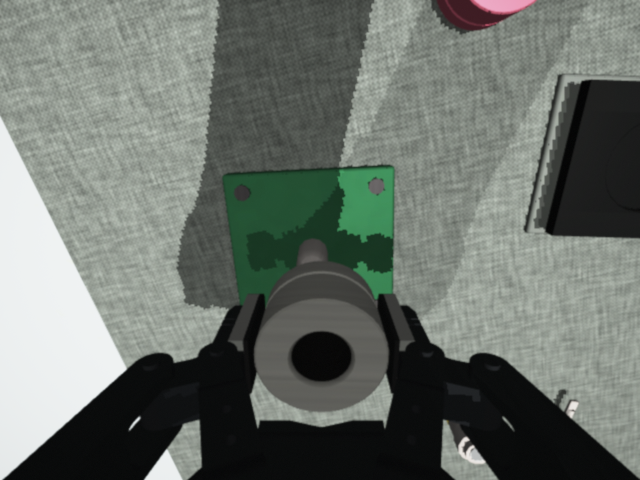

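The collar is held level over the green base, with the spigot top peeping out at about (312,245) behind it. That was picture 12, so I continue numerically.

```bash
python3 - <<'E'
from h import *
import pickle
o,c=pickle.load(open("w14.pkl","rb"));R,t=wristRt(c,o)
f=c["frame"].astype(int)
sat=f.max(2)-f.min(2)
for v in range(230,272,3): print(v," ".join(f"{x:2d}" for x in sat[v,292:336:2]), f[v,312])
b=[world(c,u,v,.010,R,t) for u,v in((224,174),(394,166))]
e=b[1]-b[0];L=np.linalg.norm(e);n=e/L;p=np.array([-n[1],n[0],0]);ctr=(b[0]+b[1])/2-(-p if p[0]>0 else p)*.055
print("base edge",L.round(4),"ctr",ctr.round(4),totool(o,ctr-o["tool_pos"]).round(4))
for v in (240,245,250): print(v,totool(o,world(c,312.5,v,.034,R,t)-o["tool_pos"]).round(4))
# w13
o3,c3=pickle.load(open("w13.pkl","rb"));R3,t3=wristRt(c3,o3);f3=c3["frame"].astype(int)
m=((f3.max(2)-f3.min(2)<25)&(f3.sum(2)>330))[285:345,25:105];print("\n".join("".join(".#"[int(x)] for x in r) for r in m[::2]))
E
```

```text
230 32 42 34 29 29 29 29 29 29 29 30 29 29 30 30 29 29 30 30 29 29 28 [24 54 34]
233 28 29 29 28 28 29 28 28 28 28 28 29 29 30 29 29 29 30 29 29 29 28 [25 53 35]
236 29 30 28 29 29 30 30 30 29 30 30 28 28 28 28 29 29 30 30 30 29 29 [24 54 35]
239 30 30 29 31 31 31 28 20 10  6  3  5  8 13 24 29 28 29 29 28 28 29 [63 62 60]
242 30 31 29 30 30 20  4  4  3  4  4  3  3  4  3 10 26 27 29 28 28 29 [66 64 62]
245 29 30 30 30  9  3  4  3  4  3  4  4  4  4  4  3  3 23 28 28 30 29 [68 65 64]
248 29 29 29 23  4  3  4  4  5  4  4  4  4  4  4  3  3 10 29 29 28 28 [68 66 64]
251 29 29 30 12  4  4  4  4  5  4  4  5  5  4  4  4  4  2 25 28 28 28 [76 74 72]
254 30 29 28  6  3  5  5  4  5  5  6  6  6  5  5  3  3  3 21 28 27 28 [88 84 82]
257 29 28 26  3  4  5  5  6  7  5  6  5  6  6  5  5  5  3 21 29 28 29 [100  97  94]
260 29 28 20  4  5  5  6  6  6  6  6  5  5  4  5  5  3  3 16 26 28 29 [98 95 92]
263 30 30 12  4  4  5  4  4  3  4  3  3  4  3  3  3  3  4  4  3  3  3 [61 62 59]
266 29 23  7  3  3  4  3  4  4  3  3  4  3  3  3  3  4  3  3  3  3  2 [62 61 59]
269  5  3  3  3  2  3  2  3  4  3  4  4  3  
[... 1929 characters left out ...]
############........................................
....................##############..............................................
................................................................................
................................................................................
................................................................................
................................................................................
................................................................................
................................................................................
................................................................................
```

```bash
python3 - <<'E'
from h import *
import pickle
o,c=pickle.load(open("w14.pkl","rb"));M=c["mount"]
def tool(u,v,zt):
    r=M[:3,:3]@np.linalg.solve(c["K"],[u,v,1.]);return (M[:3,3]+r*(zt-M[2,3])/r[2]).round(4)
print("rim",tool(321.5,356,-.0515),"spig near foot",tool(312.5,238.5,.0643))
# bore mouth by dark blob
g=cv2.cvtColor(c["frame"],cv2.COLOR_RGB2GRAY)
m=(g[325:390,285:360]<45).astype(np.uint8);n,l,s,ce=cv2.connectedComponentsWithStats(m)
for i in range(1,n):
    if s[i,4]>300:
        cn,_=cv2.findContours((l==i).astype(np.uint8),0,2);E=cv2.fitEllipse(max(cn,key=len));u,v=E[0][0]+285,E[0][1]+325
        print("bore",(u,v),E[1],tool(u,v,-.0515))
E
```

```text
rim [ 0.0008 -0.0002 -0.0515] spig near foot [ 0.0064 -0.0061  0.0643]
bore (320.95722579956055, 356.05428314208984) (49.27534484863281, 60.166507720947266) [ 0.0008 -0.0004 -0.0515]
```

```bash
python3 -m jog '[{"grip":1,"xyz":[-0.042,-0.053,0.1],"spin":0},{"grip":1,"xyz":[-0.042,-0.053,0.25],"spin":0},{"grip":1,"xyz":[-0.042,-0.053,0.4],"spin":0},{"grip":1,"xyz":[-0.042,-0.053,0.48],"spin":0},{"grip":1,"xyz":[-0.042,-0.053,0.48],"spin":0},{"grip":1,"xyz":[-0.042,-0.053,0.48],"spin":0},{"grip":1,"xyz":[-0.042,-0.053,0.48],"spin":0},{"grip":1,"xyz":[-0.042,-0.053,0.48],"spin":0},{"grip":1,"xyz":[-0.042,-0.053,0.48],"spin":0},{"grip":1,"xyz":[-0.042,-0.053,0.48],"spin":0}]'
python3 - <<'E'
from h import *
from cell import ctrl
import pickle
o0,_=pickle.load(open("w14.pkl","rb"));o=ctrl.get_obs();print((totool(o0,o["tool_pos"]-o0["tool_pos"])).round(4))
E
```

```text
clock: 32.47
tool_pos: [0.501, -0.3323, 0.0269]
eef_rot: [0.001, 0.119, 0.993, -0.0]
force: [0.1, 1.0, -1.6]
opening: 0.0497
[-0.0047 -0.0069  0.0473]
```

```bash
python3 -m jog '[{"grip":1,"xyz":[0.004,0.014,0.02],"spin":0},{"grip":1,"xyz":[0.004,0.014,0.04],"spin":0},{"grip":1,"xyz":[0.004,0.014,0.06],"spin":0},{"grip":1,"xyz":[0.004,0.014,0.07],"spin":0},{"grip":1,"xyz":[0.004,0.014,0.08],"spin":0},{"grip":1,"xyz":[0.004,0.014,0.09],"spin":0},{"grip":1,"xyz":[0.004,0.014,0.1],"spin":0},{"grip":1,"xyz":[0.004,0.014,0.11],"spin":0},{"grip":1,"xyz":[0.004,0.014,0.12],"spin":0},{"grip":1,"xyz":[0.004,0.014,0.12],"spin":0}]'
```

```text
clock: 33.3
tool_pos: [0.4999, -0.3305, 0.0139]
eef_rot: [-0.0, 0.119, 0.993, 0.0]
force: [-0.5, -0.4, -2.0]
opening: 0.0497
```

```bash
python3 -m jog '[{"grip":1,"xyz":[0,0,0.01],"spin":0},{"grip":1,"xyz":[0,0,0.02],"spin":0},{"grip":1,"xyz":[0,0,0.03],"spin":0},{"grip":1,"xyz":[0,0,0.04],"spin":0},{"grip":1,"xyz":[0,0,0.05],"spin":0},{"grip":1,"xyz":[0,0,0.06],"spin":0},{"grip":1,"xyz":[0,0,0.07],"spin":0},{"grip":1,"xyz":[0,0,0.08],"spin":0},{"grip":1,"xyz":[0,0,0.08],"spin":0},{"grip":1,"xyz":[0,0,0.08],"spin":0}]'
```

```text
clock: 34.13
tool_pos: [0.4998, -0.3304, 0.0058]
eef_rot: [-0.001, 0.119, 0.993, 0.0]
force: [-3.2, -0.1, -0.9]
opening: 0.0495
```

```bash
python3 -m jog '[{"grip":1,"xyz":[0.007,0,0.02],"spin":0},{"grip":1,"xyz":[0.007,0,0.04],"spin":0},{"grip":1,"xyz":[0.007,0,0.06],"spin":0},{"grip":1,"xyz":[0.007,0,0.07],"spin":0},{"grip":1,"xyz":[0.007,0,0.08],"spin":0},{"grip":1,"xyz":[0.007,0,0.09],"spin":0},{"grip":1,"xyz":[0.007,0,0.1],"spin":0},{"grip":1,"xyz":[0.007,0,0.105],"spin":0},{"grip":1,"xyz":[0.007,0,0.11],"spin":0},{"grip":1,"xyz":[0.007,0,0.11],"spin":0}]'
```

```text
clock: 34.97
tool_pos: [0.4998, -0.3304, -0.0049]
eef_rot: [0.0, 0.119, 0.993, -0.0]
force: [-2.1, 1.0, -0.9]
opening: 0.0497
```

One millimetre more, gently, to confirm seating.

```bash
python3 -m jog '[{"grip":1,"xyz":[0.004,0,0.003],"spin":0},{"grip":1,"xyz":[0.004,0,0.005],"spin":0},{"grip":1,"xyz":[0.004,0,0.007],"spin":0},{"grip":1,"xyz":[0.004,0,0.009],"spin":0},{"grip":1,"xyz":[0.004,0,0.01],"spin":0},{"grip":1,"xyz":[0.004,0,0.012],"spin":0},{"grip":1,"xyz":[0.004,0,0.012],"spin":0},{"grip":1,"xyz":[0.004,0,0.012],"spin":0},{"grip":1,"xyz":[0.004,0,0.012],"spin":0},{"grip":1,"xyz":[0.004,0,0.012],"spin":0}]'
```

```text
clock: 35.8
tool_pos: [0.4997, -0.3303, -0.0055]
eef_rot: [0.0, 0.119, 0.993, -0.0]
force: [-4.5, 1.3, 5.8]
opening: 0.0498
```

Seated at the expected height (contact force). Releasing, lifting clear and checking.

```bash
python3 -m jog '[{"grip":-0.2,"xyz":[0,0,-0.004],"spin":0},{"grip":-0.4,"xyz":[0,0,-0.004],"spin":0},{"grip":-1,"xyz":[0,0,-0.004],"spin":0},{"grip":-1,"xyz":[0,0,-0.004],"spin":0},{"grip":-1,"xyz":[0,0,-0.004],"spin":0},{"grip":-1,"xyz":[0,0,-0.1],"spin":0},{"grip":-1,"xyz":[0,0,-0.4],"spin":0},{"grip":-1,"xyz":[0,0,-0.7],"spin":0},{"grip":-1,"xyz":[0,0,-1],"spin":0},{"grip":-1,"xyz":[0,0,-1],"spin":0}]'
python3 -m jog '[{"grip":-1,"xyz":[0.3,0,-0.3],"spin":0},{"grip":-1,"xyz":[0.6,0,-0.6],"spin":0},{"grip":-1,"xyz":[0.8,0,-1],"spin":0},{"grip":-1,"xyz":[0.8,0,-1],"spin":0},{"grip":-1,"xyz":[0.8,0,-1],"spin":0},{"grip":-1,"xyz":[0.8,0,-1],"spin":0},{"grip":-1,"xyz":[0.8,0,-1],"spin":0},{"grip":-1,"xyz":[0.8,0,-1],"spin":0},{"grip":-1,"xyz":[0.8,0,-1],"spin":0},{"grip":-1,"xyz":[0.8,0,-1],"spin":0}]'
python3 - <<'E'
from h import *
from cell import ctrl,vision
import pickle
d=pickle.load(open("d.pkl","rb"))
vv,uu=np.mgrid[:480,:640]
def W(c):
    Z=c["z_map"];X=np.stack([uu,vv,np.ones_like(uu)],-1)@np.linalg.inv(c["K"]).T*Z[...,None];return (X-c["t"])@c["R"],Z>0
for n in("scene","side"):
    c=vision.camera(n);cv2.imwrite(f"pics/{n}_end.png",c["frame"][:,:,::-1])
    for tag,cc in(("before",d[n]),("after",c)):
        P,ok=W(cc)
        for nm,(x,y,r,zlo) in {"seat":(.5,-.3305,.04,.037),"c-":(.489,-.12,.04,.045),"c0":(.514,-.029,.04,.045),"c+":(.541,.0635,.04,.045),"gauge":(.478,.277,.03,.09)}.items():
            m=ok&(np.hypot(P[...,0]-x,P[...,1]-y)<r)&(P[...,2]>zlo)&(P[...,2]<.14);p=P[m]
            print(n,tag,nm,len(p),(np.r_[p[:,:2].mean(0),np.percentile(p[:,2],90)]).round(4) if len(p)>5 else "")
    D=np.abs(c["frame"].astype(int)-d[n]["frame"]).max(2)>60
    k,l,s,ce=cv2.connectedComponentsWithStats(D.astype(np.uint8))
    print(n,"changed:",[(ce[i].round().tolist(),int(s[i,4])) for i in range(1,k) if s[i,4]>40])
E
```

```text
clock: 36.63
tool_pos: [0.5036, -0.3329, 0.1011]
eef_rot: [0.005, 0.119, 0.993, -0.002]
force: [1.2, -0.8, 0.8]
opening: 0.0855
clock: 37.47
tool_pos: [0.4215, -0.3109, 0.1928]
eef_rot: [-0.001, 0.119, 0.993, 0.001]
force: [-0.1, 0.4, 0.1]
opening: 0.0853
scene before seat 0 
scene before c- 278 [ 0.4985 -0.1181  0.0563]
scene before c0 304 [ 0.521  -0.0282  0.0566]
scene before c+ 334 [0.5475 0.0642 0.0567]
scene before gauge 183 [0.4854 0.2796 0.1197]
scene after seat 242 [ 0.5082 -0.3281  0.0463]
scene after c- 0 
scene after c0 303 [ 0.5204 -0.028   0.0564]
scene after c+ 326 [0.5466 0.0632 0.0566]
scene after gauge 181 [0.4851 0.2806 0.1199]
scene changed: [([364.0, 5.0], 72), ([637.0, 10.0], 66), ([630.0, 49.0], 586), ([184.0, 75.0], 976), ([598.0, 58.0], 418), ([161.0, 83.0], 58), ([287.0, 155.0], 956), ([363.0, 150.0], 186), ([473.0, 174.0], 3318), ([182.0, 205.0], 93), ([208.0, 205.0], 69), ([271.0, 207.0], 134)]
side before seat 1 
side before c- 434 [ 0.4919 -0.125   0.0572]
side before c0 386 [ 0.514  -0.0346  0.0571]
side before c+ 334 [0.5409 0.0574 0.0572]
side before gauge 132 [0.477  0.2729 0.1203]
side after seat 605 [ 0.5019 -0.3343  0.0473]
side after c- 0 
side after c0 2 
side after c+ 0 
side after gauge 134 [0.4773 0.2743 0.1204]
side changed: [([71.0, 16.0], 343), ([291.0, 16.0], 1514), ([326.0, 8.0], 136), ([243.0, 32.0], 100), ([263.0, 35.0], 72), ([220.0, 41.0], 105), ([69.0, 50.0], 65), ([294.0, 89.0], 6863), ([5.0, 132.0], 146), ([104.0, 225.0], 6993), ([322.0, 153.0], 418), ([33.0, 202.0], 73), ([304.0, 219.0], 978), ([300.0, 247.0], 320), ([304.0, 279.0], 353), ([102.0, 377.0], 5816), ([16.0, 355.0], 65), ([351.0, 368.0], 474)]
```

```bash
python3 -c "from cell import job; print(job.hand_in())"
```

```text
the job is handed in; nothing more can be done
None
```

The job is handed in: the sound collar is on the spigot, the gauge is back in its stand, and the two tight collars are still in their recesses. It took about 37.5 s.

**Testing:** I tried the gauge in all three collars. In the +y and middle ones it stopped at the ledge, and I pushed with about 9 N at most. In the −y one it went fully home, with the shoulder meeting the collar's top. I put the gauge back in the stand, then placed that collar on the spigot until it rested on the base.

**Last checks (depth images, before against after):**
- **Seated collar:** its top is at 46–47 mm, where 46 mm is expected.
- **Gauge:** its top is at 120 mm, as at the start, and within about 1 mm of its starting position.
- **Tight collars:** both are in their recesses and within about 1 mm of where they stood. Only the scene camera shows this, because the arm blocked the side camera's view of them.
- **Bystanders:** I compared the images before and after. The scene view changed only around the arm and its shadow, the rack and the seat. The side view also changed near the dish and red objective, at about (322,153); I put that down to the arm and did not look into it.

**What went wrong or disagreed:**
- **Finger length:** the real finger ends sit about 24–32 mm behind the stated TCP, not 8 mm ahead of it.
- **Missed grip:** because of that, my first grip on the collar closed just above it, pressing with about 7 N. The collar stayed in its recess, and I corrected the height from the depth images.
- **Seating:** a side force of 2–4.5 N showed as the collar went down the spigot, so it touched the spigot lightly.

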